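# Level the pull-out setting shelf

## Task

Level the setting shelf under the marble stone: pull the shelf out to its stop and lay the spirit level flat on it, front to back, between the knob of its foot and the stone. The empty shelf rides up on its springs and shows a false reading, so press down on the level until the rubber foot bears on the table, and turn the knob until the bubble stands in the middle between its two lines when the level is pressed like that. Finish while still pressing on the level alone (not on shelf or knob), foot on the table and bubble centred, without letting go; leave the timer, the sticker roll and the ribbon spool where they are.

Things in the scene. Friction and masses are not known exactly. Their poses are not given: they have to be found in the camera images.
- runners (a joint): how far the shelf is pulled out of its base, m: 0 in, 0.16 at its stop. It slides to the shelf's own -x, toward the robot, needs about 4 N and stays where it is left. The base is a fixed low steel box with a marble slab on top, 182 mm wide, top 99 mm above the table; the slab's front edge is 64 mm behind the shelf's front edge at 0, 224 mm at the stop.
- shelf: pull-out shelf, steel plate 260 mm long (x), 140 mm wide, 8 mm thick. Origin on its top face, middle of the front edge, about 58 mm above the table; x points to the rear, y left, z up. Knob axis at x = 30 mm; the level's middle belongs at x = 145, y = 0 mm, its bar along x. Springs tip its front up to a stop, 24 mm per m too high; about 10 N on the level's front end presses it down onto its foot.
- handle (a point): middle of the bow handle on the shelf's front edge: a round bar 10 mm thick, 76 mm long across the shelf, 45 mm ahead of the front edge, about 60 mm above the table; room all round it for fingers. Frame as the shelf's.
- knob_grip (a point): on the axis of the round black upright knob (36 mm wide, 24 mm high) above the shelf's front, 11 mm below the knob's top, 25 mm above the shelf. Turns in place, 0.06 N m; clockwise from above drives the foot down, which raises the pressed shelf's front: 7.2 mm per m of slope for each rad. At the start, pressed down, the front is too low by 0.75 to 1.4 rad of turn.
- foot: the foot under the knob: a black rubber disc 30 mm wide on a threaded stem, 220 mm ahead of the line at the shelf's rear about which the shelf tips. Origin at the middle of its underside; z up.
- level: spirit level, aluminium bar 130 mm long (its x), 24 wide, 32 high, 0.3 kg, loose, lying vial up on the table at the left; grip across its width. Vial in the middle of its top; the solid ends, 30 to 65 mm from the middle, can be pressed on. A dark hole marks its +x end. Origin: centre of its underside; z up. Between it and the shelf stand fixed stacks of lids, 170 mm high and, behind, 265 mm.
- bubble (a joint): place of the bubble along the vial, m: 0 midway between the two lines, + toward the level's +x (hang hole) end, up to 0.018 either way. It goes to the higher end: 1 mm for each mm per m of slope, and settles in about 1 s. The lines are 20 mm apart, the bubble 13.6 mm long.
- timer: white kitchen timer standing on its edge, 26 x 62 x 62 mm, loose; leave it alone. Origin under its middle.
- sticker_roll: roll of stickers lying flat, 66 mm wide, 24 mm high, loose; leave it alone. Origin under its middle.
- ribbon: small spool of ribbon lying flat, 85 x 77 x 18 mm, loose; leave it alone. Origin under its middle.

How it is judged:
By the outcome, as a careful person would: the job done as asked, in the order asked, and still so for the second after the job is handed in, while the arm keeps its last pose, push and grip.
It also fails if it takes over 72 s, if anything falls off the work surface, if the arm or the gripper's body presses on something with over 40 N, if the wrist force passes 120 N, or if a joint passes its speed limit or range.

## Robot

A 7-joint arm with a two-finger parallel gripper is mounted at the origin on a cart in front of the work surface, level with it; the furniture and walls round the work are solid. World frame = base frame: x ahead of the robot, y to its left, z up, the work surface at z = 0. Lengths are in m, angles in rad, forces in N, time in s.
With the tool pointing down it reaches from about 0.4 to 0.85 m from the base axis. Payload 4.5 kg.
Tool frame: the origin (TCP) lies midway between the tips of the shut fingers; the grasp point (between the pads) lies 19 mm behind it; z points along the fingers, y is the line along which they close (so a half turn about z gives the same grasp; the last joint's range is limited). The gripper opens to 88 mm and grips with 3 to 60 N. Pads are 18 mm wide; open, the fingers measure 123 mm over their backs; the gripper's body (75 mm by 187 mm) begins 45 mm behind the grasp point.
Start: joints at [-1.263, 0.689, -0.195, 1.565, 0.157, 0.902, -0.215], TCP at [0.169, 0.602, 0.239] pointing down, gripper open.
Joint ranges: [-3.01, 3.01], [-0.46, 2.08], [-1.47, 1.51], [0.13, 2.56], [-1, 4.14], [0.04, 2.09], [-2.66, 2.66]. Speed limits (rad/s): [2.57, 2.57, 3.14, 3.14, 3.14, 3.14, 3.14].

## Interface

Orientations are given as a unit quaternion [w, x, y, z].
In Python, from rig import ctrl gives the robot as it stands. The module is installed in compiled form; this text tells all that it offers.
- The arm moves only by the shell command python3 -m crank 'ROWS' [FORCE]. ROWS is JSON, a list of rows, each an object of numbers: "tx", "ty", "tz": the shift along the tool's x, y, z as a fraction of full scale; "rx", "ry", "rz": the turn, a rotation vector about the tool's x, y, z as a fraction of full scale; "claw": the closure, from -1 (fully open) to 1 (shut). In form: [{"tx": .., "ty": .., "tz": .., "rx": .., "ry": .., "rz": .., "claw": ..}, ...]. A call has 1 to 8 rows; each row is the pose to reach, as a shift and turn from the pose commanded when the call began, along the tool's axes at that moment; what a row does not reach only later rows make up. Full scale, the value 1, is 80 mm for a shift and pi/4 rad for a turn. A row lasts 1/10 s, in which the tool goes at most 50 mm and 8.59 degrees, less where a joint would pass 70% of its speed; a pose out of reach is approached as far as the arm can. A call with a number of a shift or a turn outside -1 to 1 is refused whole. A call with a gripper value outside its range is refused whole. The fingers move at their own pace and stop on an object; FORCE is the grip in N (left out, the last holds). Time passes only in rows, so rows that repeat a pose let the fingers close. It gives the time, the measured TCP pose, the force, the opening and the grip force at its end, in the units of the state.
- ctrl.sense(): the state, without advancing time (a new reading comes with each control period).
- ctrl.get_image(name): name is "scene" or "top" or "wrist"; returns a dict with "img" (420x560x3 uint8, blue, green, red), "intrinsics" (3x3 intrinsics, pixels), "pose" (4x4, takes a point from camera to world coordinates); the wrist camera has in their place "hand_eye" (4x4, takes a point from camera to tool coordinates, whose origin is the TCP and whose axes are the flange's). Camera axes: x right, y down, z forward; pixel columns grow to the right and rows downward; lengths in m; the calibration is good to about 2 mm. A picture is of the moment at which its call begins: read the wrist's pose just before it. There is no depth.
- ctrl.close_job(): hands the job in; it is judged then, once.
The state is a dict: "time_s": time; "joint_pos": joint angles; "joint_velocities": joint speeds; "tau": joint torques, N m; "position": TCP position; "ee_rot": TCP orientation; "force": force on the tool from outside, world axes, zero at the start; "moment": the same for the moment, N m; "finger_gap": finger opening in m; "grasp_force": force on a finger pad.
Only numpy, scipy, OpenCV 4.12 (cv2) and the standard library are available. Lean on these libraries where they do the work, as an engineer would, in place of code of your own. Each camera call takes 0.05 s, during which the arm holds its last target. There are 200 camera calls.

## Working session

There is one attempt and no reset: what is moved stays moved. The work goes in short steps, Python scripts to look and compute and a shell command to move; the robot and the scene stay as the last step left them, time stands still between calls to the robot, and variables do not carry over. Pictures are saved under pics/ and viewed, at most 10 in all, crops included, and the job is handed in when it is done.

```bash
mkdir -p pics
python3 - <<'E'
from rig import ctrl
import cv2, numpy as np
s=ctrl.sense()
for k,v in s.items(): print(k,np.round(v,4))
for n in("scene","top","wrist"):
    d=ctrl.get_image(n); cv2.imwrite(f"pics/{n}0.png",d["img"])
    np.savez(f"{n}0.npz",**d)
    print(n,np.round(d["intrinsics"],1).tolist(),np.round(d.get("pose",d.get("hand_eye")),4).tolist())
E
```

```text
time_s 0.0
joint_pos [-1.2632  0.69   -0.1945  1.5663  0.1573  0.9025 -0.2151]
joint_velocities [ 0.0014  0.0006 -0.0004 -0.0008  0.0009  0.0007  0.0028]
tau [ 1.00000e-03 -5.27564e+01 -1.26720e+00 -1.53430e+01 -5.28000e-02
  6.30000e-03  2.00000e-04]
position [0.1689 0.6011 0.2379]
ee_rot [-1.000e-04  1.364e-01  9.906e-01 -9.000e-04]
force [ 0.6447 -0.0698 -0.021 ]
moment [ 0.0469  0.0349 -0.0456]
grasp_force 0.0
finger_gap 0.0876
scene [[402.6, 0.0, 272.4], [0.0, 402.6, 210.8], [0.0, 0.0, 1.0]] [[0.6347, -0.4765, 0.6084, 0.0286], [-0.7724, -0.3678, 0.5177, -0.4604], [-0.023, -0.7985, -0.6015, 0.6162], [0.0, 0.0, 0.0, 1.0]]
top [[400.7, 0.0, 269.0], [0.0, 400.7, 209.2], [0.0, 0.0, 1.0]] [[-0.0028, -0.9834, 0.1813, 0.3658], [-1.0, 0.0031, 0.0012, 0.0077], [-0.0018, -0.1813, -0.9834, 0.9724], [0.0, 0.0, 0.0, 1.0]]
wrist [[302.7, 0.0, 282.5], [0.0, 302.7, 206.5], [0.0, 0.0, 1.0]] [[-0.0017, -0.9522, -0.3055, 0.0803], [1.0, -0.0013, -0.0015, -0.0006], [0.001, -0.3055, 0.9522, -0.1453], [0.0, 0.0, 0.0, 1.0]]
```

View pics/top0.png

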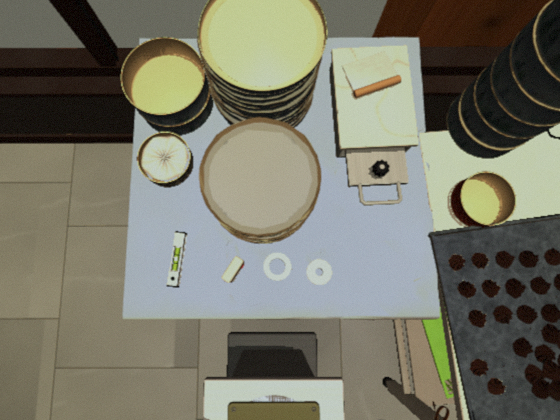

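View pics/scene0.png

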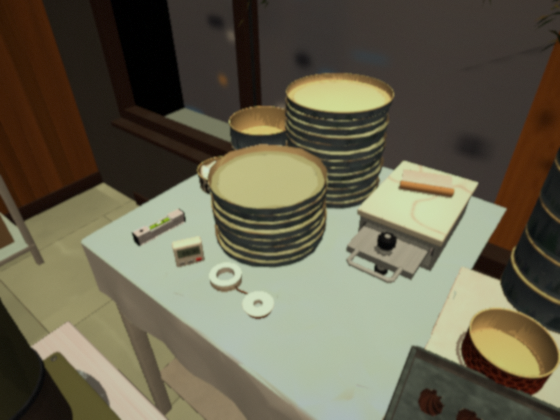

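The top view shows the level at about (176,259) with its hang hole at the near end (173,279). The handle is at about (380,202) and the knob at (380,168). The timer, roll and spool lie at (233,270), (277,266) and (319,271).

```bash
cat > h.py <<'E'
import numpy as np, cv2
from rig import ctrl
from scipy.spatial.transform import Rotation as R
def tool():
    s=ctrl.sense(); T=np.eye(4); T[:3,:3]=R.from_quat(np.array(s["ee_rot"])[[1,2,3,0]]).as_matrix(); T[:3,3]=s["position"]; return T,s
def shot(n,fn=None):
    T,_=tool(); d=ctrl.get_image(n)
    P=d["pose"] if "pose" in d else T@d["hand_eye"]
    if fn: cv2.imwrite("pics/"+fn,d["img"])
    return d["img"],d["intrinsics"],np.array(P)
def ray(K,P,uv):
    uv=np.atleast_2d(np.array(uv,float)); c=np.c_[uv,np.ones(len(uv))]@np.linalg.inv(K).T
    return P[:3,3],c@P[:3,:3].T
def onplane(K,P,uv,z):
    o,d=ray(K,P,uv); return o+d*((z-o[2])/d[:,2])[:,None]
def proj(K,P,X):
    X=np.atleast_2d(X); c=(X-P[:3,3])@P[:3,:3]; return (c/c[:,2:])@K.T
def cross(K1,P1,a,K2,P2,b):
    o1,d1=ray(K1,P1,a);o2,d2=ray(K2,P2,b);d1=d1[0]/np.linalg.norm(d1);d2=d2[0]/np.linalg.norm(d2)
    t=np.linalg.lstsq(np.c_[d1,-d2],o2-o1,rcond=None)[0]
    p,q=o1+t[0]*d1,o2+t[1]*d2; return (p+q)/2,np.linalg.norm(p-q)
E
python3 - <<'E'
import cv2,numpy as np
from h import *
d=np.load("top0.npz"); i=d["img"];K,P=d["intrinsics"],d["pose"]
a=cv2.resize(i[215:300,150:250],None,fx=4,fy=4,interpolation=cv2.INTER_CUBIC)
b=cv2.resize(i[130:215,330:430],None,fx=4,fy=4,interpolation=cv2.INTER_CUBIC)
cv2.imwrite("pics/crop.png",np.hstack([a,b]))
for n,uv,z in(("lev",(176,259),.032),("handle",(380,202),.06),("knob",(380,168),.09),("timer",(233,270),.06),("roll",(277,266),.024),("rib",(319,271),.018),("lidL",(165,157),0.1),("lidc",(261,180),.17),("tblcorner",(131,38),0),("tc2",(437,317),0)):
    print(n,onplane(K,P,uv,z).round(3))
E
```

```text
lev [[0.422 0.226 0.032]]
handle [[ 0.55  -0.249  0.06 ]]
knob [[ 0.623 -0.245  0.09 ]]
timer [[0.395 0.09  0.06 ]]
roll [[ 0.405 -0.01   0.024]]
rib [[ 0.393 -0.109  0.018]]
lidL [[0.648 0.244 0.1  ]]
lidc [[0.575 0.025 0.17 ]]
tblcorner [[1.013 0.377 0.   ]]
tc2 [[ 0.286 -0.385  0.   ]]
```

View pics/crop.png

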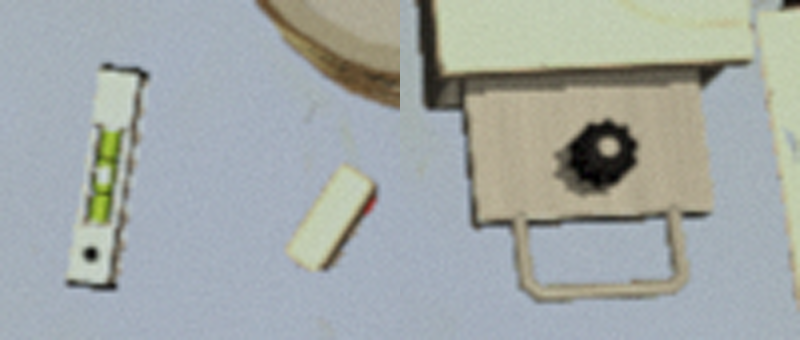

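```bash
cat >> h.py <<'E'
def go(x,y,z,ydir=None):
    "remaining move to TCP x,y,z with tool y at ydir deg (world), in crank units along present axes"
    T,s=tool(); d=(T[:3,:3].T@(np.array([x,y,z])-T[:3,3]))/.08
    cur=np.degrees(np.arctan2(T[1,1],T[0,1])); print("at",T[:3,3].round(4),"ydir",cur.round(1),"tilt",np.degrees(np.arccos(-T[2,2])).round(2),"t",round(s["time_s"],2))
    print("need t",d.round(3), "" if ydir is None else "rz %.3f"%(-((ydir-cur+90)%180-90)/45), "j",np.round(s["joint_pos"],2),"F",np.round(s["force"],1),"gap",round(s["finger_gap"],4))
E
python3 - <<'E'
from h import *
d=np.load("top0.npz");K,P=d["intrinsics"],d["pose"]
c=lambda x,y:(330+(x-400)/4-.4,130+y/4-.4)
L=lambda x,y:(150+x/4-.4,215+y/4-.4)
print("front edge",onplane(K,P,[c(475,222),c(712,213)],.06).round(4))
print("bar",onplane(K,P,[c(537,294),c(680,287),c(609,293)],.066).round(4))
print("knob",onplane(K,P,[c(603,152)],.09).round(4))
l=onplane(K,P,[L(91,254),L(104,176),L(120,70),L(90,285)],.032);print("lev",l.round(4))
go(.575,-.247,.24,92.4)
E
```

```text
front edge [[ 0.5908 -0.1772  0.06  ]
 [ 0.5958 -0.3161  0.06  ]]
bar [[ 0.5466 -0.21    0.066 ]
 [ 0.5504 -0.2927  0.066 ]
 [ 0.547  -0.2515  0.066 ]]
knob [[ 0.6243 -0.2457  0.09  ]]
lev [[0.3778 0.2329 0.032 ]
 [0.4226 0.2272 0.032 ]
 [0.4849 0.2202 0.032 ]
 [0.3601 0.2328 0.032 ]]
at [0.1689 0.6013 0.2381] ydir 74.3 tilt 0.08 t 0.15
need t [-7.754 -8.836 -0.011] rz -0.402 j [-1.26  0.69 -0.19  1.57  0.16  0.9  -0.22] F [ 0.   0.  -0.3] gap 0.0881
```

```bash
c="python3 -m crank"
$c '[{"rz":-0.4,"claw":1},{"rz":-0.4,"claw":1},{"rz":-0.4,"claw":1},{"rz":-0.4,"claw":1}]' 20 | tail -c 300
$c '[{"tx":-1,"ty":-1,"claw":1},{"tx":-1,"ty":-1,"claw":1},{"tx":-1,"ty":-1,"claw":1},{"tx":-1,"ty":-1,"claw":1}]' >/dev/null
$c '[{"tx":-1,"ty":-1,"claw":1},{"tx":-1,"ty":-1,"claw":1},{"tx":-1,"ty":-1,"claw":1},{"tx":-1,"ty":-1,"claw":1}]' >/dev/null
$c '[{"tx":-1,"ty":-1,"claw":1},{"tx":-1,"ty":-1,"claw":1},{"tx":-1,"ty":-1,"claw":1},{"tx":-1,"ty":-1,"claw":1}]' >/dev/null
python3 -c "
from h import *
go(.5735,-.248,.24,92.1)"
```

```text
at [0.1689 0.6013 0.2381] ydir 74.3 tilt 0.08 t 0.15
need t [-7.739 -8.853 -0.011] rz -0.395 j [-1.26  0.69 -0.19  1.57  0.16  0.9  -0.22] F [ 0.   0.  -0.3] gap 0.0881schema error: expected keys tx, ty, tz, rx, ry, rz, claw
schema error: expected keys tx, ty, tz, rx, ry, rz, claw
schema error: expected keys tx, ty, tz, rx, ry, rz, claw
schema error: expected keys tx, ty, tz, rx, ry, rz, claw
```

```bash
python3 -m crank '[{"tx":0,"ty":0,"tz":0,"rx":0,"ry":0,"rz":-0.4,"claw":1},{"tx":0,"ty":0,"tz":0,"rx":0,"ry":0,"rz":-0.4,"claw":1},{"tx":0,"ty":0,"tz":0,"rx":0,"ry":0,"rz":-0.4,"claw":1}]' 20
python3 -m crank '[{"tx":-1,"ty":-1,"tz":0,"rx":0,"ry":0,"rz":0,"claw":1},{"tx":-1,"ty":-1,"tz":0,"rx":0,"ry":0,"rz":0,"claw":1},{"tx":-1,"ty":-1,"tz":0,"rx":0,"ry":0,"rz":0,"claw":1},{"tx":-1,"ty":-1,"tz":0,"rx":0,"ry":0,"rz":0,"claw":1}]' >/dev/null
python3 -m crank '[{"tx":-1,"ty":-1,"tz":0,"rx":0,"ry":0,"rz":0,"claw":1},{"tx":-1,"ty":-1,"tz":0,"rx":0,"ry":0,"rz":0,"claw":1},{"tx":-1,"ty":-1,"tz":0,"rx":0,"ry":0,"rz":0,"claw":1},{"tx":-1,"ty":-1,"tz":0,"rx":0,"ry":0,"rz":0,"claw":1}]' >/dev/null
python3 -m crank '[{"tx":-1,"ty":-1,"tz":0,"rx":0,"ry":0,"rz":0,"claw":1},{"tx":-1,"ty":-1,"tz":0,"rx":0,"ry":0,"rz":0,"claw":1},{"tx":-1,"ty":-1,"tz":0,"rx":0,"ry":0,"rz":0,"claw":1},{"tx":-1,"ty":-1,"tz":0,"rx":0,"ry":0,"rz":0,"claw":1}]' >/dev/null
python3 -c "
from h import *
go(.5735,-.248,.24,92.1)"
```

```text
time_s: 0.45
position: [0.1691, 0.6014, 0.2384]
ee_rot: [-0.0, -0.021, 1.0, -0.0]
force: [0.7, -0.4, -0.2]
finger_gap: 0.0661
grasp_force: 0.0
at [0.4187 0.3724 0.2387] ydir 92.2 tilt 0.07 t 1.65
need t [-1.637 -7.824 -0.026] rz 0.002 j [-0.61  0.61 -0.33  1.76  0.26  0.81  0.55] F [-0.3  0.7  1.1] gap 0.0006
```

```bash
python3 -m crank '[{"tx":-0.2,"ty":-1,"tz":0,"rx":0,"ry":0,"rz":0,"claw":1},{"tx":-0.2,"ty":-1,"tz":0,"rx":0,"ry":0,"rz":0,"claw":1},{"tx":-0.2,"ty":-1,"tz":0,"rx":0,"ry":0,"rz":0,"claw":1}]' >/dev/null
python3 -m crank '[{"tx":-0.2,"ty":-1,"tz":0,"rx":0,"ry":0,"rz":0,"claw":1},{"tx":-0.2,"ty":-1,"tz":0,"rx":0,"ry":0,"rz":0,"claw":1},{"tx":-0.2,"ty":-1,"tz":0,"rx":0,"ry":0,"rz":0,"claw":1}]' >/dev/null
python3 -m crank '[{"tx":-0.2,"ty":-1,"tz":0,"rx":0,"ry":0,"rz":0,"claw":1},{"tx":-0.2,"ty":-1,"tz":0,"rx":0,"ry":0,"rz":0,"claw":1},{"tx":-0.2,"ty":-1,"tz":0,"rx":0,"ry":0,"rz":0,"claw":1}]' >/dev/null
python3 -m crank '[{"tx":-0.2,"ty":-1,"tz":0,"rx":0,"ry":0,"rz":0,"claw":1},{"tx":-0.2,"ty":-1,"tz":0,"rx":0,"ry":0,"rz":0,"claw":1},{"tx":-0.2,"ty":-1,"tz":0,"rx":0,"ry":0,"rz":0,"claw":1}]' >/dev/null
python3 -m crank '[{"tx":-0.2,"ty":-1,"tz":0,"rx":0,"ry":0,"rz":0,"claw":1},{"tx":-0.2,"ty":-1,"tz":0,"rx":0,"ry":0,"rz":0,"claw":1},{"tx":-0.2,"ty":-1,"tz":0,"rx":0,"ry":0,"rz":0,"claw":1}]' >/dev/null
python3 -m crank '[{"tx":-0.2,"ty":-1,"tz":0,"rx":0,"ry":0,"rz":0,"claw":1},{"tx":-0.2,"ty":-1,"tz":0,"rx":0,"ry":0,"rz":0,"claw":1},{"tx":-0.2,"ty":-1,"tz":0,"rx":0,"ry":0,"rz":0,"claw":1}]' >/dev/null
python3 -m crank '[{"tx":-0.2,"ty":-1,"tz":0,"rx":0,"ry":0,"rz":0,"claw":1},{"tx":-0.2,"ty":-1,"tz":0,"rx":0,"ry":0,"rz":0,"claw":1},{"tx":-0.2,"ty":-1,"tz":0,"rx":0,"ry":0,"rz":0,"claw":1}]' >/dev/null
python3 -c "
from h import *
go(.5735,-.248,.24,92.1)
shot('wrist','w1.png')"
```

```text
at [ 0.5548 -0.1842  0.2385] ydir 92.2 tilt 0.11 t 3.75
need t [-0.203 -0.806 -0.018] rz 0.001 j [ 0.47  0.65 -0.38  1.69  0.3   0.86  1.56] F [-1.  -0.1 -0.4] gap 0.0006
```

View pics/w1.png

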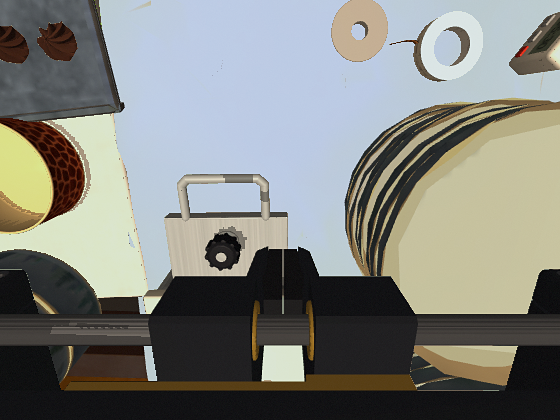

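The wrist view shows the handle bar at row 179 (columns 181–269), the shelf's front edge at row 214 (columns 166–288), and the knob top at about (223,255).

```bash
python3 - <<'E'
from h import *
T,s=tool();d=ctrl.get_image("wrist");K=d["intrinsics"];P=T@d["hand_eye"]
print(onplane(K,P,[(186,180),(264,181),(225,180)],.066).round(4),onplane(K,P,[(166,214),(288,213)],.062).round(4),onplane(K,P,[(223,256)],.096).round(4))
E
python3 -m crank '[{"tx":-0.25,"ty":-0.81,"tz":0,"rx":0,"ry":0,"rz":0,"claw":1},{"tx":-0.25,"ty":-0.81,"tz":0,"rx":0,"ry":0,"rz":0,"claw":1},{"tx":-0.25,"ty":-0.81,"tz":0.9,"rx":0,"ry":0,"rz":0,"claw":1},{"tx":-0.25,"ty":-0.81,"tz":0.9,"rx":0,"ry":0,"rz":0,"claw":1},{"tx":-0.25,"ty":-0.81,"tz":0.9,"rx":0,"ry":0,"rz":0,"claw":1}]'
python3 -c "
from h import *
go(.574,-.248,.05,92.1)"
```

```text
[[ 0.5504 -0.285   0.066 ]
 [ 0.5482 -0.2014  0.066 ]
 [ 0.5488 -0.2432  0.066 ]] [[ 0.5914 -0.311   0.062 ]
 [ 0.5849 -0.1739  0.062 ]] [[ 0.6237 -0.2414  0.096 ]]
time_s: 4.35
position: [0.5744, -0.2419, 0.1636]
ee_rot: [-0.003, -0.023, 1.0, 0.003]
force: [-0.3, 0.3, 0.3]
finger_gap: 0.0003
grasp_force: 0.0
at [ 0.5744 -0.2419  0.1636] ydir 92.6 tilt 0.45 t 4.35
need t [ 0.    -0.083  1.42 ] rz 0.011 j [ 0.52  0.8  -0.36  1.63  0.35  0.79  1.63] F [-0.3  0.3  0.3] gap 0.0003
```

```bash
python3 -m crank '[{"tx":0.02,"ty":0,"tz":0.8,"rx":0,"ry":0,"rz":0,"claw":1},{"tx":0.02,"ty":0,"tz":0.8,"rx":0,"ry":0,"rz":0,"claw":1},{"tx":0.02,"ty":0,"tz":0.8,"rx":0,"ry":0,"rz":0,"claw":1}]'|grep -E "posi|force"
python3 -m crank '[{"tx":0,"ty":0,"tz":0.3,"rx":0,"ry":0,"rz":0,"claw":1},{"tx":0,"ty":0,"tz":0.6,"rx":0,"ry":0,"rz":0,"claw":1},{"tx":0,"ty":0,"tz":0.6,"rx":0,"ry":0,"rz":0,"claw":1}]'|grep -E "posi|force"
python3 -c "
from h import *
go(.555-.165,-.252,.05,92.1)"
```

```text
position: [0.5734, -0.245, 0.1019]
force: [-0.7, -0.1, 0.6]
grasp_force: 0.0
position: [0.5737, -0.2463, 0.0545]
force: [-0.0, -0.7, -0.2]
grasp_force: 0.0
at [ 0.5737 -0.2463  0.0545] ydir 92.4 tilt 0.12 t 4.95
need t [2.298 0.024 0.06 ] rz 0.006 j [ 0.49  0.95 -0.28  1.68  0.43  0.58  1.56] F [-0.  -0.7 -0.2] gap 0.0003
```

```bash
python3 -m crank '[{"tx":0.1,"ty":0,"tz":0.1,"rx":0,"ry":0,"rz":0,"claw":1},{"tx":0.3,"ty":0,"tz":0.1,"rx":0,"ry":0,"rz":0,"claw":1},{"tx":0.5,"ty":0,"tz":0.1,"rx":0,"ry":0,"rz":0,"claw":1},{"tx":0.7,"ty":0,"tz":0.1,"rx":0,"ry":0,"rz":0,"claw":1},{"tx":0.9,"ty":0,"tz":0.1,"rx":0,"ry":0,"rz":0,"claw":1},{"tx":1,"ty":0,"tz":0.1,"rx":0,"ry":0,"rz":0,"claw":1}]'|grep -E "posi|force"
python3 -m crank '[{"tx":0.2,"ty":0,"tz":0,"rx":0,"ry":0,"rz":0,"claw":1},{"tx":0.4,"ty":0,"tz":0,"rx":0,"ry":0,"rz":0,"claw":1},{"tx":0.6,"ty":0,"tz":0,"rx":0,"ry":0,"rz":0,"claw":1},{"tx":0.8,"ty":0,"tz":0,"rx":0,"ry":0,"rz":0,"claw":1},{"tx":0.95,"ty":0,"tz":0,"rx":0,"ry":0,"rz":0,"claw":1},{"tx":1,"ty":0,"tz":0,"rx":0,"ry":0,"rz":0,"claw":1}]'|grep -E "posi|force"
python3 -c "
from h import *
go(.403,-.252,.05,92.1)"
```

```text
position: [0.4974, -0.2503, 0.0495]
force: [5.0, 0.6, 0.6]
grasp_force: 2.4
position: [0.4196, -0.254, 0.0489]
force: [10.4, 2.4, 0.8]
grasp_force: 5.2
at [ 0.4196 -0.254   0.0489] ydir 92.4 tilt 0.67 t 6.15
need t [ 0.206  0.034 -0.016] rz 0.007 j [ 0.54  0.86 -0.14  2.11  0.55  0.2   1.52] F [10.4  2.4  0.8] gap 0.0001
```

```bash
python3 -m crank '[{"tx":0.05,"ty":0,"tz":0,"rx":0,"ry":0,"rz":0,"claw":1},{"tx":0.1,"ty":0,"tz":0,"rx":0,"ry":0,"rz":0,"claw":1},{"tx":0.1,"ty":0,"tz":0,"rx":0,"ry":0,"rz":0,"claw":1},{"tx":0.1,"ty":0,"tz":0,"rx":0,"ry":0,"rz":0,"claw":1}]'|grep -E "posi|force"
python3 -m crank '[{"tx":0.05,"ty":0,"tz":0,"rx":0,"ry":0,"rz":0,"claw":1},{"tx":0.1,"ty":0,"tz":0,"rx":0,"ry":0,"rz":0,"claw":1},{"tx":0.1,"ty":0,"tz":0,"rx":0,"ry":0,"rz":0,"claw":1},{"tx":0.1,"ty":0,"tz":0,"rx":0,"ry":0,"rz":0,"claw":1}]'|grep -E "posi|force"
python3 -c "
from h import *
go(.403,-.252,.05,92.1)
i,K,P=shot('top')
cv2.imwrite('pics/t2.png',cv2.resize(i[120:300,300:440],None,fx=3,fy=3,interpolation=cv2.INTER_CUBIC))"
```

```text
position: [0.4197, -0.254, 0.0495]
force: [16.6, 2.2, 1.7]
grasp_force: 8.1
position: [0.4197, -0.254, 0.05]
force: [26.1, 1.9, -3.6]
grasp_force: 13.2
at [ 0.4197 -0.254   0.05  ] ydir 92.8 tilt 2.3 t 6.95
need t [ 0.207  0.035 -0.009] rz 0.015 j [ 0.54  0.85 -0.12  2.13  0.56  0.14  1.52] F [26.1  1.9 -3.6] gap 0.0004
```

View pics/t2.png

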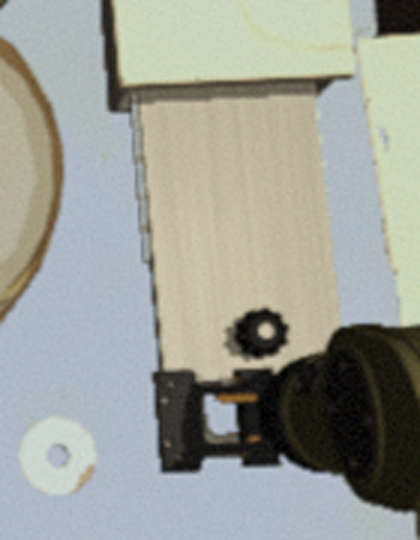

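Run:
```python
from h import *
i,K,P=shot('top')
print(onplane(K,P,[(300+262/3-.3,120+330/3-.3)],.092).round(4))
d=np.load("top0.npz"); print(onplane(K,P,[(330+203/4-.4,130+152/4-.4)],.092).round(4))
g=cv2.cvtColor(i,cv2.COLOR_BGR2GRAY)
def blob(g,x0,x1,y0,y1):
    m=(g[y0:y1,x0:x1]<60).astype(np.uint8); n,l,s,c=cv2.connectedComponentsWithStats(m)
    return [(s[k][4],c[k]+[x0,y0]) for k in range(1,n) if s[k][4]>30]
for b in blob(g,370,400,215,243): print("now",b, onplane(K,P,[b[1]],.092).round(4))
g0=cv2.cvtColor(d["img"],cv2.COLOR_BGR2GRAY)
for b in blob(g0,365,395,155,180): print("was",b, onplane(K,P,[b[1]],.092).round(4))
```

```text
[[ 0.4812 -0.2523  0.092 ]]
[[ 0.6237 -0.2451  0.092 ]]
now (np.int32(171), array([386.07017544, 230.98245614])) [[ 0.4784 -0.25    0.092 ]]
was (np.int32(176), array([379.67045455, 168.53977273])) [[ 0.6215 -0.2434  0.092 ]]
```

Run:
```python
from h import *
d=np.load("top0.npz");K,P=d["intrinsics"],d["pose"]
c=lambda x,y:(330+(x-400)/4-.4,130+y/4-.4)
print("slab front corners",onplane(K,P,[c(435,75),c(750,58)],.099).round(4))
f=lambda x,y:(300+x/3-.3,120+y/3-.3)
print("slab now",onplane(K,P,[f(118,84),f(352,77)],.099).round(4))
```

```text
slab front corners [[ 0.6674 -0.1498  0.099 ]
 [ 0.677  -0.3299  0.099 ]]
slab now [[ 0.669  -0.1514  0.099 ]
 [ 0.6739 -0.3295  0.099 ]]
```

```bash
python3 -m crank '[{"tx":-0.2,"ty":0,"tz":0,"rx":0,"ry":0,"rz":0,"claw":1},{"tx":-0.35,"ty":0,"tz":0,"rx":0,"ry":0,"rz":0,"claw":1},{"tx":-0.35,"ty":0,"tz":0,"rx":0,"ry":0,"rz":0,"claw":1},{"tx":-0.35,"ty":0,"tz":-0.5,"rx":0,"ry":0,"rz":0,"claw":1},{"tx":-0.35,"ty":0,"tz":-1,"rx":0,"ry":0,"rz":0,"claw":1},{"tx":-0.35,"ty":0,"tz":-1,"rx":0,"ry":0,"rz":0,"claw":1}]'|grep -E "posi|force"
python3 -m crank '[{"tx":-0.1,"ty":0,"tz":-1,"rx":0,"ry":0,"rz":0,"claw":-1},{"tx":-0.1,"ty":0,"tz":-1,"rx":0,"ry":0,"rz":0,"claw":-1},{"tx":-0.3,"ty":0.8,"tz":-1,"rx":0,"ry":0,"rz":0,"claw":-1},{"tx":-0.3,"ty":1,"tz":-1,"rx":0,"ry":0,"rz":0,"claw":-1},{"tx":-0.3,"ty":1,"tz":-1,"rx":0,"ry":0,"rz":0,"claw":-1}]'|grep -E "posi|force"
python3 -m crank '[{"tx":-0.05,"ty":1,"tz":0,"rx":0,"ry":0,"rz":0,"claw":-1},{"tx":-0.05,"ty":1,"tz":0,"rx":0,"ry":0,"rz":0,"claw":-1},{"tx":-0.05,"ty":1,"tz":0,"rx":0,"ry":0,"rz":0,"claw":-1}]'|grep -E "posi|force"
python3 -m crank '[{"tx":-0.05,"ty":1,"tz":0,"rx":0,"ry":0,"rz":0,"claw":-1},{"tx":-0.05,"ty":1,"tz":0,"rx":0,"ry":0,"rz":0,"claw":-1},{"tx":-0.05,"ty":1,"tz":0,"rx":0,"ry":0,"rz":0,"claw":-1}]'|grep -E "posi|force"
python3 -m crank '[{"tx":-0.05,"ty":1,"tz":0,"rx":0,"ry":0,"rz":0,"claw":-1},{"tx":-0.05,"ty":1,"tz":0,"rx":0,"ry":0,"rz":0,"claw":-1},{"tx":-0.05,"ty":1,"tz":0,"rx":0,"ry":0,"rz":0,"claw":-1}]'|grep -E "posi|force"
python3 -m crank '[{"tx":-0.05,"ty":1,"tz":0,"rx":0,"ry":0,"rz":0,"claw":-1},{"tx":-0.05,"ty":1,"tz":0,"rx":0,"ry":0,"rz":0,"claw":-1},{"tx":-0.05,"ty":1,"tz":0,"rx":0,"ry":0,"rz":0,"claw":-1}]'|grep -E "posi|force"
python3 -c "
from h import *
go(.4225,.2268,.2,83)"
```

```text
position: [0.4263, -0.2548, 0.1302]
force: [0.1, -0.2, -0.2]
grasp_force: 0.0
position: [0.4459, -0.168, 0.2064]
force: [0.6, 0.2, -0.3]
grasp_force: 0.0
position: [0.4464, -0.0889, 0.2062]
force: [-0.2, 0.4, 0.6]
grasp_force: 0.0
position: [0.4479, -0.0096, 0.2063]
force: [-0.2, 0.6, -0.4]
grasp_force: 0.0
position: [0.4492, 0.0701, 0.2064]
force: [-0.2, 0.2, 0.5]
grasp_force: 0.0
position: [0.4503, 0.1499, 0.2064]
force: [0.6, -0.1, 0.1]
grasp_force: 0.0
at [0.4503 0.1499 0.2064] ydir 92.5 tilt 0.08 t 9.35
need t [0.305 0.975 0.082] rz 0.212 j [-0.21  0.56 -0.32  2.04  0.31  0.59  0.87] F [ 0.6 -0.1  0.1] gap 0.0882
```

```bash
python3 -m crank '[{"tx":0.3,"ty":0.97,"tz":0,"rx":0,"ry":0,"rz":0.21,"claw":-1},{"tx":0.3,"ty":0.97,"tz":0,"rx":0,"ry":0,"rz":0.21,"claw":-1},{"tx":0.3,"ty":0.97,"tz":0,"rx":0,"ry":0,"rz":0.21,"claw":-1},{"tx":0.3,"ty":0.97,"tz":0,"rx":0,"ry":0,"rz":0.21,"claw":-1}]'|grep -E "posi|force"
python3 -c "
from h import *
go(.4225,.2268,.06,83)
i,K,P=shot('wrist','w3.png'); np.savez('w3.npz',i=i,K=K,P=P)"
```

```text
position: [0.4232, 0.2216, 0.2062]
force: [0.1, -1.3, 0.2]
grasp_force: 0.0
at [0.4232 0.2216 0.2062] ydir 82.8 tilt 0.19 t 9.75
need t [0.015 0.069 1.828] rz -0.005 j [-0.41  0.56 -0.26  2.03  0.25  0.58  0.6 ] F [ 0.1 -1.3  0.2] gap 0.0884
```

View pics/w3.png

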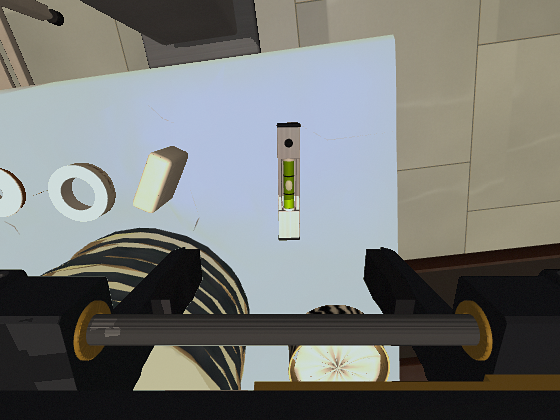

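The wrist view shows the level upright in the image: its top face runs from (289,127) at the hole end to (289,238), with the vial at (289,184).

Run:
```python
from h import *
d=np.load("w3.npz");i,K,P=d["i"],d["K"],d["P"]
p=onplane(K,P,[(289,126.5),(289,143),(289,184),(289,238.5),(277.5,160),(301,160)],.032);print(p.round(4))
v=p[3]-p[0];print(np.linalg.norm(v),np.degrees(np.arctan2(v[1],v[0])),((p[0]+p[3])/2).round(4))
m=cv2.inRange(cv2.cvtColor(i,cv2.COLOR_BGR2HSV),(28,100,60),(50,255,255))[100:250,250:330]
ys,xs=np.nonzero(m);print("vial",xs.mean()+250,ys.min()+100,ys.max()+100)
c=(p[0]+p[3])/2
go(c[0],c[1],.008,90+np.degrees(np.arctan2(v[1],v[0])))
```

```text
[[0.3605 0.2349 0.032 ]
 [0.377  0.2329 0.032 ]
 [0.4203 0.2276 0.032 ]
 [0.484  0.2198 0.032 ]
 [0.393  0.2187 0.032 ]
 [0.3961 0.2433 0.032 ]]
0.12437436074211164 -6.944557005272027 [0.4222 0.2274 0.032 ]
vial 288.40841584158414 161 208
at [0.4234 0.2211 0.2063] ydir 82.7 tilt 0.19 t 9.8
need t [0.023 0.084 2.478] rz -0.008 j [-0.41  0.56 -0.26  2.03  0.25  0.58  0.6 ] F [ 0.3 -0.7 -0.6] gap 0.0884
```

```bash
python3 -m crank '[{"tx":0.02,"ty":0.08,"tz":0.9,"rx":0,"ry":0,"rz":0,"claw":-1},{"tx":0.02,"ty":0.08,"tz":0.9,"rx":0,"ry":0,"rz":0,"claw":-1},{"tx":0.02,"ty":0.08,"tz":0.9,"rx":0,"ry":0,"rz":0,"claw":-1}]'|grep -E "posi|force"
python3 -m crank '[{"tx":0,"ty":0,"tz":0.9,"rx":0,"ry":0,"rz":0,"claw":-1},{"tx":0,"ty":0,"tz":0.9,"rx":0,"ry":0,"rz":0,"claw":-1},{"tx":0,"ty":0,"tz":0.9,"rx":0,"ry":0,"rz":0,"claw":-1}]'|grep -E "posi|force"
python3 -c "
from h import *
go(.4222,.2274,.008,83.05)"
```

```text
position: [0.4212, 0.2274, 0.1323]
force: [-0.1, 0.1, 0.9]
grasp_force: 0.0
position: [0.4218, 0.2287, 0.0615]
force: [-0.3, -0.0, -0.1]
grasp_force: 0.0
at [0.4218 0.2287 0.0615] ydir 82.8 tilt 0.25 t 10.4
need t [-0.008 -0.013  0.669] rz -0.007 j [-0.53  0.83 -0.1   2.12  0.37  0.21  0.49] F [-0.3 -0.  -0.1] gap 0.0882
```

```bash
python3 -m crank '[{"tx":0,"ty":-0.02,"tz":0.4,"rx":0,"ry":0,"rz":0,"claw":-1},{"tx":0,"ty":-0.02,"tz":0.66,"rx":0,"ry":0,"rz":0,"claw":-1},{"tx":0,"ty":-0.02,"tz":0.66,"rx":0,"ry":0,"rz":0,"claw":-1},{"tx":0,"ty":-0.02,"tz":0.66,"rx":0,"ry":0,"rz":0,"claw":1},{"tx":0,"ty":-0.02,"tz":0.66,"rx":0,"ry":0,"rz":0,"claw":1},{"tx":0,"ty":-0.02,"tz":0.66,"rx":0,"ry":0,"rz":0,"claw":1},{"tx":0,"ty":-0.02,"tz":0.66,"rx":0,"ry":0,"rz":0,"claw":1},{"tx":0,"ty":-0.02,"tz":0.66,"rx":0,"ry":0,"rz":0,"claw":1}]' 30
python3 -m crank '[{"tx":0,"ty":0,"tz":0,"rx":0,"ry":0,"rz":0,"claw":1},{"tx":0,"ty":0,"tz":0,"rx":0,"ry":0,"rz":0,"claw":1},{"tx":0,"ty":0,"tz":-0.9,"rx":0,"ry":0,"rz":0,"claw":1},{"tx":0,"ty":0,"tz":-0.9,"rx":0,"ry":0,"rz":0,"claw":1},{"tx":0,"ty":0,"tz":-0.9,"rx":0,"ry":0,"rz":0,"claw":1}]'
python3 -c "
from h import *
go(.5955,-.247,.21,92.2)"
```

```text
time_s: 11.2
position: [0.4221, 0.2296, 0.0104]
ee_rot: [0.0, 0.062, 0.998, 0.0]
force: [-0.2, 1.1, 0.9]
finger_gap: 0.0504
grasp_force: 0.0
time_s: 11.7
position: [0.4231, 0.2301, 0.084]
ee_rot: [0.002, 0.062, 0.998, 0.001]
force: [0.3, -0.6, 0.1]
finger_gap: 0.0102
grasp_force: 0.0
at [0.4231 0.2301 0.084 ] ydir 82.8 tilt 0.25 t 11.7
need t [-2.888 -5.643 -1.583] rz -0.208 j [-0.51  0.78 -0.13  2.12  0.37  0.25  0.48] F [ 0.3 -0.6  0.1] gap 0.0102
```

```bash
python3 -m crank '[{"tx":0,"ty":0,"tz":0,"rx":0,"ry":0,"rz":0,"claw":-1},{"tx":0,"ty":0,"tz":0,"rx":0,"ry":0,"rz":0,"claw":-1},{"tx":0,"ty":0,"tz":0,"rx":0,"ry":0,"rz":0,"claw":-1},{"tx":0,"ty":0,"tz":0,"rx":0,"ry":0,"rz":0,"claw":-1},{"tx":0,"ty":0,"tz":0,"rx":0,"ry":0,"rz":0,"claw":-1},{"tx":0,"ty":0,"tz":0,"rx":0,"ry":0,"rz":0,"claw":-1},{"tx":0,"ty":0,"tz":0,"rx":0,"ry":0,"rz":0,"claw":-1}]' |grep gap
python3 - <<'E'
from h import *
def vial(i,K,P,sl,z=.032):
    m=cv2.inRange(cv2.cvtColor(i,cv2.COLOR_BGR2HSV),(28,100,60),(50,255,255)); k=np.zeros_like(m); k[sl]=m[sl]
    pts=np.argwhere(k)[:,::-1].astype(np.float32); c,(w,h),a=cv2.minAreaRect(pts); print(len(pts),c,w,h,a,onplane(K,P,[c],z).round(4))
d=np.load("w3.npz"); vial(d["i"],d["K"],d["P"],np.s_[100:250,250:330])
i,K,P=shot("wrist","w4.png"); vial(i,K,P,np.s_[:,:])
d=np.load("top0.npz"); vial(d["img"],d["intrinsics"],d["pose"],np.s_[215:300,150:200])
i,K,P=shot("top"); vial(i,K,P,np.s_[215:300,150:200])
go(.4222,.2274,.008,83.05)
E
```

```text
finger_gap: 0.0642
404 (288.0, 184.5) 47.0 10.0 90.0 [[0.4207 0.2264 0.032 ]]
924 (221.99847412109375, 285.2245178222656) 59.65534591674805 220.67958068847656 45.38976287841797 [[0.459  0.1789 0.032 ]]
91 (175.7027130126953, 258.7837829589844) 4.93196964263916 22.35826301574707 9.462322235107422 [[0.4222 0.2269 0.032 ]]
1 (187.0, 251.0) 0.0 0.0 0.0 [[0.4402 0.2011 0.032 ]]
at [0.4218 0.2295 0.0819] ydir 82.9 tilt 0.01 t 12.5
need t [-0.008 -0.025  0.924] rz -0.004 j [-0.52  0.79 -0.13  2.12  0.37  0.25  0.48] F [-0.5  0.1 -1.3] gap 0.0719
```

```bash
python3 -m crank '[{"tx":0,"ty":0,"tz":0,"rx":0,"ry":0,"rz":0,"claw":-1},{"tx":0,"ty":0,"tz":0,"rx":0,"ry":0,"rz":0,"claw":-1},{"tx":0,"ty":0,"tz":0,"rx":0,"ry":0,"rz":0,"claw":-1}]' |grep gap
python3 - <<'E'
from h import *
i,K,P=shot("wrist","w5.png")
m=cv2.inRange(cv2.cvtColor(i,cv2.COLOR_BGR2HSV),(28,100,60),(50,255,255))
n,l,s,c=cv2.connectedComponentsWithStats(m)
for k in range(1,n):
    if s[k][4]>25: print(s[k],c[k].round(1),onplane(K,P,[c[k]],.032).round(4))
go(.4222,.2274,.008,83.05)
E
```

```text
finger_gap: 0.088
[272 194  17  23 344] [279.6 204.7] [[0.4026 0.2291 0.032 ]]
[272 217  17  26 251] [280.4 229.5] [[0.4206 0.2273 0.032 ]]
[273 243  16  22 314] [280.5 253.8] [[0.4391 0.225  0.032 ]]
at [0.4218 0.2295 0.082 ] ydir 82.9 tilt 0.01 t 12.85
need t [-0.007 -0.025  0.925] rz -0.004 j [-0.52  0.79 -0.13  2.12  0.37  0.25  0.48] F [ 0.8  0.5 -0.1] gap 0.088
```

View pics/w5.png

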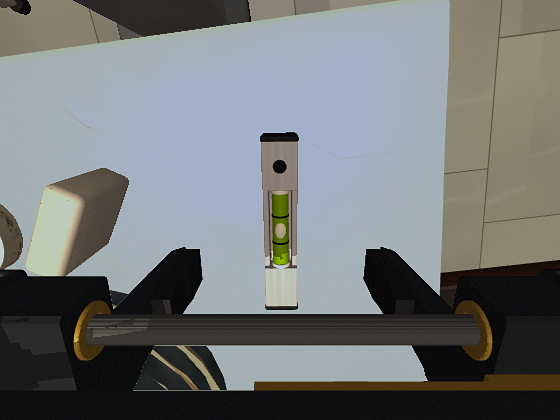

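The level hasn't moved: vial centre at (280,229), lines at rows 217 and 243, bubble between them. I'll grip it now, allowing longer for the fingers to close.

```bash
python3 -m crank '[{"tx":0,"ty":-0.02,"tz":0.5,"rx":0,"ry":0,"rz":0,"claw":-1},{"tx":0,"ty":-0.02,"tz":0.93,"rx":0,"ry":0,"rz":0,"claw":-1},{"tx":0,"ty":-0.02,"tz":0.93,"rx":0,"ry":0,"rz":0,"claw":-1},{"tx":0,"ty":-0.02,"tz":0.93,"rx":0,"ry":0,"rz":0,"claw":1},{"tx":0,"ty":-0.02,"tz":0.93,"rx":0,"ry":0,"rz":0,"claw":1},{"tx":0,"ty":-0.02,"tz":0.93,"rx":0,"ry":0,"rz":0,"claw":1},{"tx":0,"ty":-0.02,"tz":0.93,"rx":0,"ry":0,"rz":0,"claw":1},{"tx":0,"ty":-0.02,"tz":0.93,"rx":0,"ry":0,"rz":0,"claw":1}]' 30
python3 -m crank '[{"tx":0,"ty":0,"tz":0,"rx":0,"ry":0,"rz":0,"claw":1},{"tx":0,"ty":0,"tz":0,"rx":0,"ry":0,"rz":0,"claw":1},{"tx":0,"ty":0,"tz":0,"rx":0,"ry":0,"rz":0,"claw":1},{"tx":0,"ty":0,"tz":0,"rx":0,"ry":0,"rz":0,"claw":1},{"tx":0,"ty":0,"tz":0,"rx":0,"ry":0,"rz":0,"claw":1},{"tx":0,"ty":0,"tz":0,"rx":0,"ry":0,"rz":0,"claw":1}]'
```

```text
time_s: 13.65
position: [0.4221, 0.2281, 0.0083]
ee_rot: [0.001, 0.062, 0.998, 0.001]
force: [-0.3, 0.0, -0.0]
finger_gap: 0.0502
grasp_force: 0.0
time_s: 14.25
position: [0.4216, 0.2279, 0.0075]
ee_rot: [-0.0, 0.062, 0.998, 0.0]
force: [-0.1, -0.8, 1.1]
finger_gap: 0.0237
grasp_force: 30.0
```

```bash
python3 -m crank '[{"tx":0,"ty":0,"tz":-0.5,"rx":0,"ry":0,"rz":0,"claw":1},{"tx":0,"ty":0,"tz":-1,"rx":0,"ry":0,"rz":0,"claw":1},{"tx":0,"ty":0,"tz":-1,"rx":0,"ry":0,"rz":0,"claw":1},{"tx":0,"ty":0,"tz":-1,"rx":0,"ry":0,"rz":0,"claw":1}]'|grep -E "posi|force|gap"
python3 -m crank '[{"tx":0,"ty":0,"tz":-0.5,"rx":0,"ry":0,"rz":0,"claw":1},{"tx":0,"ty":0,"tz":-1,"rx":0,"ry":0,"rz":-0.1,"claw":1},{"tx":0,"ty":0,"tz":-1,"rx":0,"ry":0,"rz":-0.21,"claw":1},{"tx":0,"ty":0,"tz":-1,"rx":0,"ry":0,"rz":-0.21,"claw":1}]'|grep -E "posi|force|gap"
python3 -m crank '[{"tx":0,"ty":0,"tz":-0.7,"rx":0,"ry":0,"rz":0,"claw":1},{"tx":0,"ty":0,"tz":-0.7,"rx":0,"ry":0,"rz":0,"claw":1},{"tx":0,"ty":0,"tz":-0.7,"rx":0,"ry":0,"rz":0,"claw":1}]'|grep -E "posi|force|gap"
python3 -m crank '[{"tx":-0.2,"ty":-0.5,"tz":0,"rx":0,"ry":0,"rz":0,"claw":1},{"tx":-0.33,"ty":-1,"tz":0,"rx":0,"ry":0,"rz":0,"claw":1},{"tx":-0.33,"ty":-1,"tz":0,"rx":0,"ry":0,"rz":0,"claw":1}]'|grep posi
python3 -m crank '[{"tx":-0.2,"ty":-0.5,"tz":0,"rx":0,"ry":0,"rz":0,"claw":1},{"tx":-0.33,"ty":-1,"tz":0,"rx":0,"ry":0,"rz":0,"claw":1},{"tx":-0.33,"ty":-1,"tz":0,"rx":0,"ry":0,"rz":0,"claw":1}]'|grep posi
python3 -m crank '[{"tx":-0.2,"ty":-0.5,"tz":0,"rx":0,"ry":0,"rz":0,"claw":1},{"tx":-0.33,"ty":-1,"tz":0,"rx":0,"ry":0,"rz":0,"claw":1},{"tx":-0.33,"ty":-1,"tz":0,"rx":0,"ry":0,"rz":0,"claw":1}]'|grep posi
python3 -m crank '[{"tx":-0.2,"ty":-0.5,"tz":0,"rx":0,"ry":0,"rz":0,"claw":1},{"tx":-0.33,"ty":-1,"tz":0,"rx":0,"ry":0,"rz":0,"claw":1},{"tx":-0.33,"ty":-1,"tz":0,"rx":0,"ry":0,"rz":0,"claw":1}]'|grep posi
python3 -m crank '[{"tx":-0.2,"ty":-0.5,"tz":0,"rx":0,"ry":0,"rz":0,"claw":1},{"tx":-0.33,"ty":-1,"tz":0,"rx":0,"ry":0,"rz":0,"claw":1},{"tx":-0.33,"ty":-1,"tz":0,"rx":0,"ry":0,"rz":0,"claw":1}]'|grep posi
python3 -c "
from h import *
go(.5955,-.247,.1,92.2)
i,K,P=shot('top','t6.png'); np.savez('t6.npz',i=i,K=K,P=P)
i,K,P=shot('wrist','w6.png'); np.savez('w6.npz',i=i,K=K,P=P)"
```

```text
position: [0.4219, 0.2279, 0.0877]
force: [-0.0, -0.5, -3.6]
finger_gap: 0.0239
grasp_force: 30.0
position: [0.4213, 0.2275, 0.1668]
force: [0.1, 0.8, -3.5]
finger_gap: 0.0238
grasp_force: 30.0
position: [0.4216, 0.2278, 0.2229]
force: [0.4, -0.2, -3.6]
finger_gap: 0.024
grasp_force: 30.0
position: [0.4512, 0.1409, 0.2206]
position: [0.4807, 0.0626, 0.2208]
position: [0.5103, -0.0158, 0.2209]
position: [0.5399, -0.0945, 0.2209]
position: [0.5692, -0.1736, 0.2207]
at [ 0.5692 -0.1736  0.2207] ydir 91.7 tilt 0.31 t 16.85
need t [-0.305 -0.92   1.512] rz -0.010 j [ 0.45  0.69 -0.41  1.67  0.35  0.86  1.49] F [-1.4 -0.2 -2.6] gap 0.0237
```

View pics/w6.png

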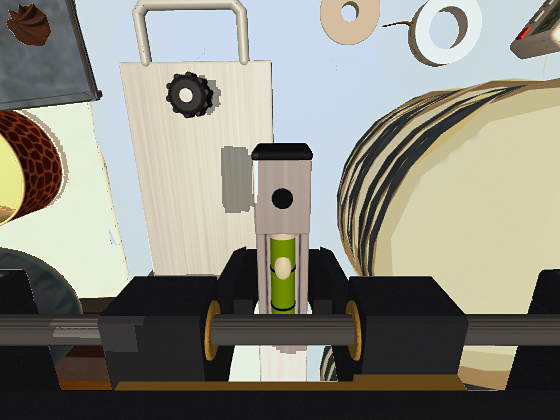

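The shelf's front corners are at (120,64) and (271,62), its left edge in the picture runs down to (155,275), and the knob top is at (186,95).

Run:
```python
from h import *
d=np.load("w6.npz");K,P=d["K"],d["P"]
p=onplane(K,P,[(120,64),(271,62)],.063);q=onplane(K,P,[(155,275)],.059);k=onplane(K,P,[(186,95)],.099)
print(p.round(4),q.round(4),k.round(4),np.linalg.norm(p[0]-p[1]))
v=p[1]-p[0];print("yaw edge",np.degrees(np.arctan2(-v[0],v[1])));w=q[0]-p[0];print("yaw side",np.degrees(np.arctan2(w[1],w[0])))
d=np.load("t6.npz");i,K,P=d["i"],d["K"],d["P"]
g=cv2.cvtColor(i,cv2.COLOR_BGR2GRAY)[210:250,365:405];m=(g<60).astype(np.uint8);n,l,s,c=cv2.connectedComponentsWithStats(m)
for a in range(1,n):
    if s[a][4]>50: print("knob top view",s[a],onplane(K,P,[c[a]+[365,210]],.092).round(4))
```

```text
[[ 0.4528 -0.3229  0.063 ]
 [ 0.4467 -0.1847  0.063 ]] [[ 0.6731 -0.3134  0.059 ]] [[ 0.4789 -0.2532  0.099 ]] 0.13829651003313198
yaw edge 2.520464734492807
yaw side 2.4720585974608893
knob top view [ 13  13  18  16 166] [[ 0.4783 -0.2495  0.092 ]]
```

```bash
python3 -m crank '[{"tx":-0.15,"ty":-0.5,"tz":0,"rx":0,"ry":0,"rz":-0.015,"claw":1},{"tx":-0.3,"ty":-0.92,"tz":0,"rx":0,"ry":0,"rz":-0.015,"claw":1},{"tx":-0.3,"ty":-0.92,"tz":0,"rx":0,"ry":0,"rz":-0.015,"claw":1},{"tx":-0.3,"ty":-0.92,"tz":0.4,"rx":0,"ry":0,"rz":-0.015,"claw":1},{"tx":-0.3,"ty":-0.92,"tz":0.8,"rx":0,"ry":0,"rz":-0.015,"claw":1},{"tx":-0.3,"ty":-0.92,"tz":0.8,"rx":0,"ry":0,"rz":-0.015,"claw":1},{"tx":-0.3,"ty":-0.92,"tz":0.8,"rx":0,"ry":0,"rz":-0.015,"claw":1}]'
python3 -c "
from h import *
go(.595,-.247,.074,92.4)"
```

```text
time_s: 17.65
position: [0.5963, -0.2369, 0.159]
ee_rot: [-0.001, -0.027, 1.0, 0.001]
force: [0.2, -1.0, -2.3]
finger_gap: 0.0235
grasp_force: 30.0
at [ 0.5963 -0.2369  0.159 ] ydir 93.1 tilt 0.15 t 17.65
need t [ 0.021 -0.126  1.062] rz 0.016 j [ 0.52  0.83 -0.4   1.58  0.4   0.82  1.59] F [ 0.2 -1.  -2.3] gap 0.0235
```

```bash
python3 -m crank '[{"tx":0.01,"ty":-0.1,"tz":0.5,"rx":0,"ry":0,"rz":0.01,"claw":1},{"tx":0.01,"ty":-0.1,"tz":0.9,"rx":0,"ry":0,"rz":0.01,"claw":1},{"tx":0.01,"ty":-0.1,"tz":0.9,"rx":0,"ry":0,"rz":0.01,"claw":1},{"tx":0.01,"ty":-0.1,"tz":0.9,"rx":0,"ry":0,"rz":0.01,"claw":1}]'|grep -E "posi|^force"
python3 -c "
from h import *
go(.595,-.247,.07,92.4)"
```

```text
position: [0.5975, -0.2464, 0.0891]
force: [-0.2, 0.5, -1.6]
at [ 0.5975 -0.2464  0.0891] ydir 92.6 tilt 0.12 t 18.05
need t [ 0.032 -0.006  0.239] rz 0.004 j [ 0.51  0.92 -0.36  1.6   0.45  0.7   1.55] F [-0.2  0.5 -1.6] gap 0.0239
```

```bash
python3 -m crank '[{"tx":0.03,"ty":-0.01,"tz":0.15,"rx":0,"ry":0,"rz":0,"claw":1},{"tx":0.03,"ty":-0.01,"tz":0.19,"rx":0,"ry":0,"rz":0,"claw":1},{"tx":0.03,"ty":-0.01,"tz":0.19,"rx":0,"ry":0,"rz":0,"claw":1}]'|grep -E "posi|^force"
python3 -m crank '[{"tx":0,"ty":0,"tz":0.03,"rx":0,"ry":0,"rz":0,"claw":1},{"tx":0,"ty":0,"tz":0.03,"rx":0,"ry":0,"rz":0,"claw":1}]'|grep -E "posi|^force"
python3 -m crank '[{"tx":0,"ty":0,"tz":0.03,"rx":0,"ry":0,"rz":0,"claw":1},{"tx":0,"ty":0,"tz":0.03,"rx":0,"ry":0,"rz":0,"claw":1}]'|grep -E "posi|^force"
```

```text
position: [0.5938, -0.248, 0.0726]
force: [0.1, -0.0, -2.4]
position: [0.594, -0.248, 0.07]
force: [-0.1, 0.1, -2.1]
position: [0.5942, -0.2481, 0.0677]
force: [0.7, 0.1, -1.3]
```

```bash
python3 -m crank '[{"tx":0,"ty":0,"tz":0.02,"rx":0,"ry":0,"rz":0,"claw":1},{"tx":0,"ty":0,"tz":0.02,"rx":0,"ry":0,"rz":0,"claw":1}]'|grep -E "posi|^force"
python3 -m crank '[{"tx":0,"ty":0,"tz":0.02,"rx":0,"ry":0,"rz":0,"claw":1},{"tx":0,"ty":0,"tz":0.02,"rx":0,"ry":0,"rz":0,"claw":1}]'|grep -E "posi|^force"
python3 -m crank '[{"tx":0,"ty":0,"tz":0.02,"rx":0,"ry":0,"rz":0,"claw":1},{"tx":0,"ty":0,"tz":0.02,"rx":0,"ry":0,"rz":0,"claw":1}]'|grep -E "posi|^force"
```

```text
position: [0.5941, -0.2481, 0.066]
force: [0.6, 0.4, 0.5]
position: [0.5939, -0.2481, 0.0648]
force: [-1.8, -0.8, 3.2]
position: [0.5939, -0.2481, 0.0646]
force: [-5.6, 1.3, 13.9]
```

```bash
python3 -m crank '[{"tx":0,"ty":0,"tz":-0.05,"rx":0,"ry":0,"rz":0,"claw":1},{"tx":0,"ty":0,"tz":-0.05,"rx":0,"ry":0,"rz":0,"claw":-0.1},{"tx":0,"ty":0,"tz":-0.05,"rx":0,"ry":0,"rz":0,"claw":-0.1},{"tx":0,"ty":0,"tz":-0.05,"rx":0,"ry":0,"rz":0,"claw":-0.1},{"tx":0,"ty":0,"tz":-0.05,"rx":0,"ry":0,"rz":0,"claw":-0.1},{"tx":0,"ty":0,"tz":-0.05,"rx":0,"ry":0,"rz":0,"claw":-0.1}]' 20
python3 -m crank '[{"tx":0,"ty":0,"tz":-0.3,"rx":0,"ry":0,"rz":0,"claw":-0.1},{"tx":0,"ty":0,"tz":-0.8,"rx":0,"ry":0,"rz":0,"claw":-0.1},{"tx":0,"ty":0,"tz":-1,"rx":0,"ry":0,"rz":0,"claw":-0.1},{"tx":0,"ty":0,"tz":-1,"rx":0,"ry":0,"rz":0,"claw":1},{"tx":0,"ty":0,"tz":-1,"rx":0,"ry":0,"rz":0,"claw":1}]'|grep -E "posi|^force"
python3 -m crank '[{"tx":0.6,"ty":0,"tz":0,"rx":0,"ry":0,"rz":0.2,"claw":1},{"tx":0.6,"ty":0,"tz":0,"rx":0,"ry":0,"rz":0.4,"claw":1},{"tx":0.6,"ty":0,"tz":0,"rx":0,"ry":0,"rz":0.6,"claw":1},{"tx":0.6,"ty":0,"tz":0,"rx":0,"ry":0,"rz":0.8,"claw":1},{"tx":0.6,"ty":0,"tz":0,"rx":0,"ry":0,"rz":1,"claw":1},{"tx":0.6,"ty":0,"tz":0,"rx":0,"ry":0,"rz":1,"claw":1},{"tx":0.6,"ty":0,"tz":0,"rx":0,"ry":0,"rz":1,"claw":1}]'|grep -E "posi|^force"
python3 -m crank '[{"tx":0,"ty":0,"tz":0,"rx":0,"ry":0,"rz":0.2,"claw":1},{"tx":0,"ty":0,"tz":0,"rx":0,"ry":0,"rz":0.4,"claw":1},{"tx":0,"ty":0,"tz":0,"rx":0,"ry":0,"rz":0.6,"claw":1},{"tx":0,"ty":0,"tz":0,"rx":0,"ry":0,"rz":0.8,"claw":1},{"tx":0,"ty":0,"tz":0,"rx":0,"ry":0,"rz":1,"claw":1},{"tx":0,"ty":0,"tz":0,"rx":0,"ry":0,"rz":1,"claw":1},{"tx":0,"ty":0,"tz":0,"rx":0,"ry":0,"rz":1,"claw":1}]'|grep -E "posi|^force"
python3 -c "
from h import *
go(.5467,-.25,.1,2.4)
i,K,P=shot('wrist','w7.png'); np.savez('w7.npz',i=i,K=K,P=P)"
```

```text
time_s: 19.95
position: [0.5938, -0.2479, 0.0664]
ee_rot: [-0.0, -0.022, 1.0, 0.0]
force: [-0.1, 0.4, -0.1]
finger_gap: 0.0486
grasp_force: 0.0
position: [0.5934, -0.248, 0.1462]
force: [-1.2, -0.5, 0.3]
position: [0.5452, -0.2498, 0.1455]
force: [-0.6, -0.2, -0.0]
position: [0.5456, -0.25, 0.1462]
force: [0.1, -0.1, 0.5]
at [ 0.5456 -0.25    0.1462] ydir 2.7 tilt 0.06 t 21.85
need t [-0.001  0.014  0.578] rz 0.008 j [ 0.33  0.78  0.05  1.73 -0.05  0.64  0.45] F [ 0.1 -0.1  0.5] gap 0.0007
```

View pics/w7.png

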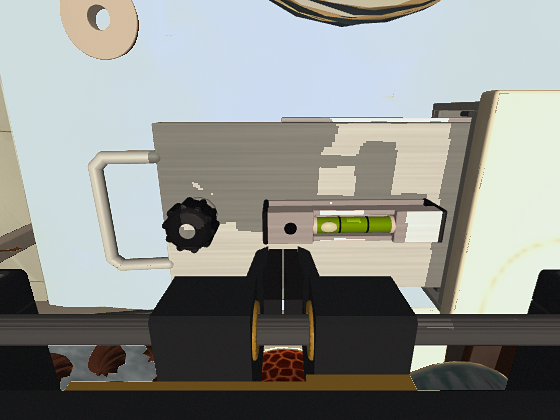

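The level lies flat on the shelf between knob and stone, top face from column 266 to 443 at row ~224. The bubble at (329,226) is toward the front (hole) end, outside the lines at columns 342 and 368, as expected for an unpressed shelf.

```bash
python3 - <<'E'
from h import *
d=np.load("w7.npz");K,P=d["K"],d["P"]
print(onplane(K,P,[(266,224),(443,226),(355,226),(188,231)],.094).round(4))
E
python3 -m crank '[{"tx":0,"ty":0.01,"tz":0.3,"rx":0,"ry":0,"rz":0,"claw":1},{"tx":0,"ty":0.01,"tz":0.5,"rx":0,"ry":0,"rz":0,"claw":1},{"tx":0,"ty":0.01,"tz":0.55,"rx":0,"ry":0,"rz":0,"claw":1},{"tx":0,"ty":0.01,"tz":0.55,"rx":0,"ry":0,"rz":0,"claw":1}]'|grep -E "posi|^force"
```

```text
[[ 0.5327 -0.2479  0.094 ]
 [ 0.6564 -0.2436  0.094 ]
 [ 0.595  -0.2465  0.094 ]
 [ 0.478  -0.2557  0.094 ]]
position: [0.5463, -0.25, 0.1022]
force: [-0.4, -0.2, 0.0]
```

```bash
python3 -m crank '[{"tx":0,"ty":0,"tz":0.05,"rx":0,"ry":0,"rz":0,"claw":1},{"tx":0,"ty":0,"tz":0.08,"rx":0,"ry":0,"rz":0,"claw":1},{"tx":0,"ty":0,"tz":0.08,"rx":0,"ry":0,"rz":0,"claw":1}]'|grep -E "posi|^force"
python3 -m crank '[{"tx":0,"ty":0,"tz":0.03,"rx":0,"ry":0,"rz":0,"claw":1},{"tx":0,"ty":0,"tz":0.05,"rx":0,"ry":0,"rz":0,"claw":1},{"tx":0,"ty":0,"tz":0.05,"rx":0,"ry":0,"rz":0,"claw":1}]'|grep -E "posi|^force"
python3 -m crank '[{"tx":0,"ty":0,"tz":0.03,"rx":0,"ry":0,"rz":0,"claw":1},{"tx":0,"ty":0,"tz":0.05,"rx":0,"ry":0,"rz":0,"claw":1},{"tx":0,"ty":0,"tz":0.05,"rx":0,"ry":0,"rz":0,"claw":1}]'|grep -E "posi|^force"
```

```text
position: [0.5468, -0.2501, 0.0965]
force: [-0.9, -0.3, 0.4]
position: [0.5467, -0.2502, 0.0922]
force: [-1.0, 0.3, 0.5]
position: [0.5461, -0.2502, 0.0893]
force: [-3.4, 1.6, 10.9]
```

```bash
python3 -m crank '[{"tx":0,"ty":0,"tz":0.03,"rx":0,"ry":0,"rz":0,"claw":1},{"tx":0,"ty":0,"tz":0.03,"rx":0,"ry":0,"rz":0,"claw":1},{"tx":0,"ty":0,"tz":0.03,"rx":0,"ry":0,"rz":0,"claw":1}]'|grep -E "posi|^force"
python3 -m crank '[{"tx":0,"ty":0,"tz":0.03,"rx":0,"ry":0,"rz":0,"claw":1},{"tx":0,"ty":0,"tz":0.03,"rx":0,"ry":0,"rz":0,"claw":1},{"tx":0,"ty":0,"tz":0.03,"rx":0,"ry":0,"rz":0,"claw":1}]'|grep -E "posi|^force"
python3 -m crank '[{"tx":0,"ty":0,"tz":0.03,"rx":0,"ry":0,"rz":0,"claw":1},{"tx":0,"ty":0,"tz":0.03,"rx":0,"ry":0,"rz":0,"claw":1},{"tx":0,"ty":0,"tz":0.03,"rx":0,"ry":0,"rz":0,"claw":1}]'|grep -E "posi|^force"
```

```text
position: [0.5462, -0.2503, 0.0891]
force: [-8.0, 3.6, 27.3]
position: [0.5461, -0.2503, 0.0888]
force: [-11.9, 5.6, 44.3]
position: [0.5461, -0.2504, 0.0886]
force: [-15.3, 7.3, 60.3]
```

```bash
python3 -m crank '[{"tx":0,"ty":0,"tz":-0.07,"rx":0,"ry":0,"rz":0,"claw":1},{"tx":0,"ty":0,"tz":-0.07,"rx":0,"ry":0,"rz":0,"claw":1},{"tx":0,"ty":0,"tz":-0.07,"rx":0,"ry":0,"rz":0,"claw":1},{"tx":0,"ty":0,"tz":-0.07,"rx":0,"ry":0,"rz":0,"claw":1},{"tx":0,"ty":0,"tz":-0.07,"rx":0,"ry":0,"rz":0,"claw":1},{"tx":0,"ty":0,"tz":-0.07,"rx":0,"ry":0,"rz":0,"claw":1},{"tx":0,"ty":0,"tz":-0.07,"rx":0,"ry":0,"rz":0,"claw":1},{"tx":0,"ty":0,"tz":-0.07,"rx":0,"ry":0,"rz":0,"claw":1}]'|grep -E "time|posi|^force"
python3 - <<'E'
from h import *
i,K,P=shot('wrist'); np.savez('w8.npz',i=i,K=K,P=P)
u=proj(K,P,[[.5945,-.2465,.09]])[0][:2]; print(u)
x,y=int(u[0]),int(u[1])
cv2.imwrite('pics/w8.png',cv2.resize(i[y-40:y+40,x-65:x+65],None,fx=6,fy=6,interpolation=cv2.INTER_CUBIC))
E
```

```text
time_s: 24.9
position: [0.5472, -0.2504, 0.0891]
force: [-5.0, 2.1, 21.6]
[373.86984622 261.4550876 ]
```

View pics/w8.png

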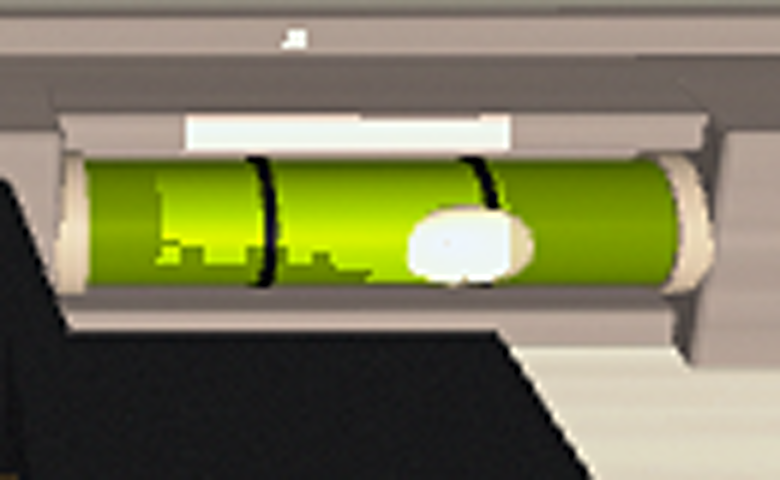

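Pressed, the lines are at crop x≈268 and 488 and the bubble's centre at ≈470. That puts the bubble ~8.3 mm toward the rear, so the front is too low by ~1.15 rad of clockwise turn. Next I go to the knob.

```bash
python3 -m crank '[{"tx":0,"ty":0,"tz":-0.1,"rx":0,"ry":0,"rz":0,"claw":1},{"tx":0,"ty":0,"tz":-0.4,"rx":0,"ry":0,"rz":0,"claw":1},{"tx":0,"ty":0,"tz":-0.8,"rx":0,"ry":0,"rz":0,"claw":-0.1},{"tx":0,"ty":0,"tz":-0.8,"rx":0,"ry":0,"rz":0,"claw":-0.1}]'|grep -E "posi|^force"
python3 -m crank '[{"tx":0,"ty":-0.4,"tz":0,"rx":0,"ry":0,"rz":-0.2,"claw":-0.1},{"tx":0,"ty":-0.8,"tz":0,"rx":0,"ry":0,"rz":-0.4,"claw":-0.1},{"tx":0,"ty":-0.85,"tz":0,"rx":0,"ry":0,"rz":-0.6,"claw":-0.1},{"tx":0,"ty":-0.85,"tz":0,"rx":0,"ry":0,"rz":-0.8,"claw":-0.1},{"tx":0,"ty":-0.85,"tz":0,"rx":0,"ry":0,"rz":-1,"claw":-0.1},{"tx":0,"ty":-0.85,"tz":0,"rx":0,"ry":0,"rz":-1,"claw":-0.1},{"tx":0,"ty":-0.85,"tz":0,"rx":0,"ry":0,"rz":-1,"claw":-0.1}]'|grep -E "posi|^force"
python3 -m crank '[{"tx":0,"ty":0,"tz":0,"rx":0,"ry":0,"rz":-0.2,"claw":-0.1},{"tx":0,"ty":0,"tz":0,"rx":0,"ry":0,"rz":-0.4,"claw":-0.1},{"tx":0,"ty":0,"tz":0,"rx":0,"ry":0,"rz":-0.6,"claw":-0.1},{"tx":0,"ty":0,"tz":0,"rx":0,"ry":0,"rz":-0.8,"claw":-0.1},{"tx":0,"ty":0,"tz":0,"rx":0,"ry":0,"rz":-1,"claw":-0.1},{"tx":0,"ty":0,"tz":0,"rx":0,"ry":0,"rz":-1,"claw":-0.1},{"tx":0,"ty":0,"tz":0,"rx":0,"ry":0,"rz":-1,"claw":-0.1}]'|grep -E "posi|^force|gap"
python3 - <<'E'
from h import *
go(.479,-.253,.072,92.4)
i,K,P=shot('wrist','w9.png'); np.savez('w9.npz',i=i,K=K,P=P)
u=proj(K,P,[[.479,-.253,.096]])[0][:2];print(u)
g=cv2.cvtColor(i,cv2.COLOR_BGR2GRAY); x,y=u.astype(int)
m=(g<70).astype(np.uint8); n,l,s,c=cv2.connectedComponentsWithStats(m)
for k in range(1,n):
    if 300<s[k][4]<20000: print(s[k],c[k].round(1))
E
```

```text
position: [0.5494, -0.2512, 0.1541]
force: [0.3, -1.1, 0.5]
position: [0.4786, -0.2529, 0.1501]
force: [-0.8, 0.3, 0.5]
position: [0.4787, -0.253, 0.1504]
force: [-0.4, -0.5, -0.5]
finger_gap: 0.0486
at [ 0.4787 -0.253   0.1504] ydir 92.3 tilt 0.04 t 26.75
need t [-0.004 -0.001  0.98 ] rz -0.002 j [ 0.64  0.73 -0.4   1.89  0.47  0.61  1.55] F [-0.4 -0.5 -0.5] gap 0.0486
[283.34369914 229.0025203 ]
[ 104    0   55  197 1167] [130.2  97.3]
[  18   11   58   57 2193] [47.3 37.8]
[  57   94   49   47 1541] [ 81.8 118.3]
[   0   97   46   46 1565] [ 21.5 121.2]
[ 420  187  140   89 1241] [475.9 223.2]
[ 258  197   51   55 1853] [282.6 223.7]
[ 430  196  130   80 1422] [487.3 230.2]
[267 269  32  25 754] [282.2 281.1]
```

```bash
python3 -m crank '[{"tx":0,"ty":0,"tz":0.4,"rx":0,"ry":0,"rz":0,"claw":-0.1},{"tx":0,"ty":0,"tz":0.7,"rx":0,"ry":0,"rz":0,"claw":-0.1},{"tx":0,"ty":0,"tz":0.97,"rx":0,"ry":0,"rz":0,"claw":-0.1},{"tx":0,"ty":0,"tz":0.97,"rx":0,"ry":0,"rz":0,"claw":-0.1},{"tx":0,"ty":0,"tz":0.97,"rx":0,"ry":0,"rz":0,"claw":1},{"tx":0,"ty":0,"tz":0.97,"rx":0,"ry":0,"rz":0,"claw":1},{"tx":0,"ty":0,"tz":0.97,"rx":0,"ry":0,"rz":0,"claw":1},{"tx":0,"ty":0,"tz":0.97,"rx":0,"ry":0,"rz":0,"claw":1}]' 20
python3 -c "
from h import *
go(.479,-.253,.072,92.4)"
```

```text
time_s: 27.6
position: [0.4795, -0.253, 0.074]
ee_rot: [0.001, -0.022, 1.0, -0.0]
force: [-0.0, 2.2, 0.0]
finger_gap: 0.0354
grasp_force: 20.0
at [ 0.4795 -0.253   0.074 ] ydir 92.5 tilt 0.1 t 27.6
need t [ 0.006 -0.     0.024] rz 0.003 j [ 0.58  0.85 -0.3   1.94  0.56  0.43  1.48] F [-0.   2.2  0. ] gap 0.0354
```

```bash
python3 -m crank '[{"tx":0,"ty":0,"tz":0,"rx":0,"ry":0,"rz":0.15,"claw":1},{"tx":0,"ty":0,"tz":0,"rx":0,"ry":0,"rz":0.3,"claw":1},{"tx":0,"ty":0,"tz":0,"rx":0,"ry":0,"rz":0.45,"claw":1},{"tx":0,"ty":0,"tz":0,"rx":0,"ry":0,"rz":0.6,"claw":1},{"tx":0,"ty":0,"tz":0,"rx":0,"ry":0,"rz":0.75,"claw":1},{"tx":0,"ty":0,"tz":0,"rx":0,"ry":0,"rz":0.75,"claw":1}]'
python3 -m crank '[{"tx":0,"ty":0,"tz":0,"rx":0,"ry":0,"rz":0.15,"claw":1},{"tx":0,"ty":0,"tz":0,"rx":0,"ry":0,"rz":0.3,"claw":1},{"tx":0,"ty":0,"tz":0,"rx":0,"ry":0,"rz":0.45,"claw":1},{"tx":0,"ty":0,"tz":0,"rx":0,"ry":0,"rz":0.6,"claw":1},{"tx":0,"ty":0,"tz":0,"rx":0,"ry":0,"rz":0.71,"claw":1},{"tx":0,"ty":0,"tz":0,"rx":0,"ry":0,"rz":0.71,"claw":1}]'
python3 -c "
from h import *
go(.479,-.253,.072,92.4)"
```

```text
time_s: 28.2
position: [0.4795, -0.2528, 0.0736]
ee_rot: [0.001, 0.269, 0.963, 0.0]
force: [0.6, 1.1, -0.4]
finger_gap: 0.0354
grasp_force: 20.0
time_s: 28.8
position: [0.4795, -0.2527, 0.0732]
ee_rot: [0.0, 0.523, 0.853, 0.0]
force: [1.9, 1.9, -1.9]
finger_gap: 0.0354
grasp_force: 20.1
at [ 0.4795 -0.2527  0.0732] ydir 27.0 tilt 0.06 t 28.8
need t [-0.    -0.007  0.015] rz -1.453 j [ 0.43  0.84 -0.05  1.94  0.1   0.36  0.78] F [ 1.9  1.9 -1.9] gap 0.0354
```

```bash
python3 -m crank '[{"tx":0,"ty":0,"tz":0,"rx":0,"ry":0,"rz":0,"claw":-0.1},{"tx":0,"ty":0,"tz":0,"rx":0,"ry":0,"rz":0,"claw":-0.1},{"tx":0,"ty":0,"tz":0,"rx":0,"ry":0,"rz":0,"claw":-0.1},{"tx":0,"ty":0,"tz":-0.3,"rx":0,"ry":0,"rz":0,"claw":-0.1},{"tx":0,"ty":0,"tz":-0.6,"rx":0,"ry":0,"rz":0,"claw":-0.1},{"tx":0,"ty":0,"tz":-0.8,"rx":0,"ry":0,"rz":0,"claw":1},{"tx":0,"ty":0,"tz":-0.8,"rx":0,"ry":0,"rz":0,"claw":1}]'|grep -E "posi|^force"
python3 -m crank '[{"tx":-0.2,"ty":0.4,"tz":0,"rx":0,"ry":0,"rz":0.15,"claw":1},{"tx":-0.35,"ty":0.76,"tz":0,"rx":0,"ry":0,"rz":0.3,"claw":1},{"tx":-0.35,"ty":0.76,"tz":0,"rx":0,"ry":0,"rz":0.45,"claw":1},{"tx":-0.35,"ty":0.76,"tz":0,"rx":0,"ry":0,"rz":0.55,"claw":1},{"tx":-0.35,"ty":0.76,"tz":0,"rx":0,"ry":0,"rz":0.55,"claw":1},{"tx":-0.35,"ty":0.76,"tz":0,"rx":0,"ry":0,"rz":0.55,"claw":1}]'|grep -E "posi|^force|gap"
python3 -c "
from h import *
go(.5465,-.2495,.096,2.4)
i,K,P=shot('wrist','w10.png'); np.savez('w10.npz',i=i,K=K,P=P)
from h import *
g=cv2.cvtColor(i,cv2.COLOR_BGR2HSV); m=cv2.inRange(g,(28,100,60),(50,255,255)); n,l,s,c=cv2.connectedComponentsWithStats(m)
for k in range(1,n):
    if s[k][4]>40: print(s[k],c[k].round(1),onplane(K,P,[c[k]],.09).round(4))
"
```

```text
position: [0.4798, -0.2541, 0.139]
force: [-0.0, 0.6, -0.5]
position: [0.545, -0.2506, 0.1363]
force: [0.6, -0.3, -0.3]
finger_gap: 0.0008
at [ 0.545  -0.2506  0.1363] ydir 2.2 tilt 0.09 t 30.1
need t [0.013 0.02  0.503] rz -0.004 j [ 0.32  0.79  0.07  1.74 -0.08  0.61  0.47] F [ 0.6 -0.3 -0.3] gap 0.0008
[373 219  25  17 379] [385.1 227.4] [[ 0.6132 -0.2455  0.09  ]]
[319 220  24  17 235] [330.5 226.9] [[ 0.5761 -0.2465  0.09  ]]
[344 220  29  17 465] [357.9 227.9] [[ 0.5948 -0.2466  0.09  ]]
```

Level still in place (vial centre at x=0.595). Now I press again.

```bash
python3 -m crank '[{"tx":0.01,"ty":0.02,"tz":0.2,"rx":0,"ry":0,"rz":0,"claw":1},{"tx":0.01,"ty":0.02,"tz":0.4,"rx":0,"ry":0,"rz":0,"claw":1},{"tx":0.01,"ty":0.02,"tz":0.5,"rx":0,"ry":0,"rz":0,"claw":1},{"tx":0.01,"ty":0.02,"tz":0.5,"rx":0,"ry":0,"rz":0,"claw":1}]'|grep -E "posi|^force"
python3 -m crank '[{"tx":0,"ty":0,"tz":0.03,"rx":0,"ry":0,"rz":0,"claw":1},{"tx":0,"ty":0,"tz":0.05,"rx":0,"ry":0,"rz":0,"claw":1},{"tx":0,"ty":0,"tz":0.05,"rx":0,"ry":0,"rz":0,"claw":1}]'|grep -E "posi|^force"
python3 -m crank '[{"tx":0,"ty":0,"tz":0.02,"rx":0,"ry":0,"rz":0,"claw":1},{"tx":0,"ty":0,"tz":0.03,"rx":0,"ry":0,"rz":0,"claw":1},{"tx":0,"ty":0,"tz":0.03,"rx":0,"ry":0,"rz":0,"claw":1}]'|grep -E "posi|^force"
```

```text
position: [0.5462, -0.2495, 0.0959]
force: [0.0, 0.6, -0.4]
position: [0.5474, -0.25, 0.0935]
force: [-0.2, -0.4, -0.4]
position: [0.5471, -0.25, 0.0907]
force: [-1.0, -0.8, 1.1]
```

```bash
python3 -m crank '[{"tx":0,"ty":0,"tz":0.025,"rx":0,"ry":0,"rz":0,"claw":1},{"tx":0,"ty":0,"tz":0.025,"rx":0,"ry":0,"rz":0,"claw":1},{"tx":0,"ty":0,"tz":0.025,"rx":0,"ry":0,"rz":0,"claw":1}]'|grep -E "posi|^force"
python3 -m crank '[{"tx":0,"ty":0,"tz":0.025,"rx":0,"ry":0,"rz":0,"claw":1},{"tx":0,"ty":0,"tz":0.025,"rx":0,"ry":0,"rz":0,"claw":1},{"tx":0,"ty":0,"tz":0.025,"rx":0,"ry":0,"rz":0,"claw":1}]'|grep -E "posi|^force"
```

```text
position: [0.5471, -0.25, 0.0904]
force: [-5.1, 1.6, 14.9]
position: [0.5471, -0.25, 0.0902]
force: [-7.3, 2.5, 29.4]
```

```bash
python3 -m crank '[{"tx":0,"ty":0,"tz":-0.005,"rx":0,"ry":0,"rz":0,"claw":1},{"tx":0,"ty":0,"tz":-0.005,"rx":0,"ry":0,"rz":0,"claw":1},{"tx":0,"ty":0,"tz":-0.005,"rx":0,"ry":0,"rz":0,"claw":1},{"tx":0,"ty":0,"tz":-0.005,"rx":0,"ry":0,"rz":0,"claw":1},{"tx":0,"ty":0,"tz":-0.005,"rx":0,"ry":0,"rz":0,"claw":1},{"tx":0,"ty":0,"tz":-0.005,"rx":0,"ry":0,"rz":0,"claw":1},{"tx":0,"ty":0,"tz":-0.005,"rx":0,"ry":0,"rz":0,"claw":1},{"tx":0,"ty":0,"tz":-0.005,"rx":0,"ry":0,"rz":0,"claw":1}]'|grep -E "time|posi|^force"
cat > bub.py <<'E'
from h import *
def bub(i,K,P):
    u=proj(K,P,[[.595,-.2465,.09]])[0][:2].round().astype(int); f=6
    c=cv2.resize(i[u[1]-30:u[1]+30,u[0]-65:u[0]+65],None,fx=f,fy=f,interpolation=cv2.INTER_CUBIC)
    h=cv2.cvtColor(c,cv2.COLOR_BGR2HSV)
    gr=cv2.inRange(h,(25,120,60),(60,255,255)); ys,xs=np.nonzero(gr)
    x0,x1,y0,y1=xs.min(),xs.max(),ys.min(),ys.max()
    box=np.zeros_like(gr); box[y0+5:y1-3,x0+6:x1-6]=1
    w=((h[...,1]<110)&(h[...,2]>150)&(box>0)).astype(np.uint8)
    n,l,s,ce=cv2.connectedComponentsWithStats(w); k=1+np.argmax(s[1:,4]); B=s[k]
    print("vial",x0,x1,y0,y1,"bubble",B,"c",ce[k].round(1),"mid",B[0]+B[2]/2)
    d=((h[...,2]<70)&(box>0)).astype(np.uint8); n,l,s,ce=cv2.connectedComponentsWithStats(d)
    L=[(s[k].tolist(),ce[k].round(1).tolist()) for k in range(1,n) if s[k][4]>150]; print("lines",L)
    # darkest column per row band
    for y in range(y0+10,y1-8,12):
        v=h[y,:,2].astype(int); r=[x for x in range(x0+8,x1-8) if v[x]<90]; print(y,r[:1],r[-1:],len(r),end="; ")
    print()
E
python3 - <<'E'
from bub import *
d=np.load("w8.npz");bub(d["i"],d["K"],d["P"])
for k in range(2):
    i,K,P=shot('wrist','w11.png'); bub(i,K,P)
np.savez('w11.npz',i=i,K=K,P=P); go(.5465,-.2495,.09,2.4)
E
```

```text
time_s: 32.55
position: [0.5471, -0.25, 0.0902]
force: [-6.9, 2.7, 25.1]
vial 72 665 99 226 bubble [ 396  145  126   78 7982] c [456.6 185.2] mid 459.0
lines [([240, 104, 25, 119, 1434], [256.0, 163.1]), ([456, 104, 31, 45, 609], [474.0, 124.2])]
109 [242] [477] 37; 121 [248] [482] 28; 133 [249] [484] 29; 145 [252] [486] 25; 157 [253] [263] 11; 169 [253] [264] 12; 181 [254] [262] 9; 193 [252] [265] 14; 205 [251] [264] 14; 217 [246] [656] 20; 
vial 80 672 95 227 bubble [ 318  145  126   79 8012] c [379.9 184.6] mid 381.0
lines [([242, 100, 33, 124, 1541], [263.9, 159.5]), ([449, 100, 129, 124, 1697], [486.1, 154.9])]
105 [88] [486] 260; 117 [254] [489] 32; 129 [259] [491] 27; 141 [260] [493] 25; 153 [262] [493] 24; 165 [263] [495] 22; 177 [263] [494] 20; 189 [261] [495] 28; 201 [259] [491] 28; 213 [258] [491] 33; 
vial 81 672 95 227 bubble [ 318  145  126   79 8011] c [379.9 184.6] mid 381.0
lines [([243, 100, 32, 124, 1540], [263.9, 159.4]), ([450, 100, 46, 124, 1585], [483.2, 159.2])]
105 [89] [486] 259; 117 [254] [489] 32; 129 [259] [491] 27; 141 [260] [493] 25; 153 [262] [493] 24; 165 [263] [495] 22; 177 [263] [494] 20; 189 [261] [495] 28; 201 [259] [491] 28; 213 [258] [491] 33; 
at [ 0.5471 -0.25    0.0902] ydir 2.1 tilt 0.05 t 32.65
need t [ 0.006 -0.007  0.003] rz -0.008 j [ 0.32  0.86  0.06  1.76 -0.09  0.52  0.47] F [-7.4  3.  25.3] gap 0.0004
```

Run:
```python
from h import *
for f,z in(("w7",.099),("w8",.095),("w11",.095)):
    d=np.load(f+".npz");i,K,P=d["i"],d["K"],d["P"]
    g=cv2.cvtColor(i,cv2.COLOR_BGR2GRAY)
    u=proj(K,P,[[.479,-.253,z-.01]])[0]; print(f,u.round(1),end=" ")
    x,y=int(u[0]),int(u[1]); x0=max(x-60,0); y0=y-60
    m=(g[y0:y+45,x0:x+60]<60).astype(np.uint8); n,l,s,c=cv2.connectedComponentsWithStats(m)
    k=1+np.argmax(s[1:,4]); print(s[k]+[x0,y0,0,0,0],onplane(K,P,[[x0+s[k][0]+s[k][2]/2,y0+s[k][1]+s[k][3]/2]],z-.01).round(4))
i,K,P=shot('top'); g=cv2.cvtColor(i,cv2.COLOR_BGR2GRAY)[205:255,365:405];m=(g<60).astype(np.uint8);n,l,s,c=cv2.connectedComponentsWithStats(m)
for a in range(1,n):
    if s[a][4]>50: print("top",s[a],(c[a]+[365,205]).round(1))
d0=np.load("top0.npz")["img"]
for nm,(x0,x1,y0,y1) in {"timer":(215,250,250,290),"roll":(258,296,248,285),"rib":(300,338,254,290)}.items(): print(nm,np.abs(i[y0:y1,x0:x1].astype(int)-d0[y0:y1,x0:x1]).mean().round(1))
```

```text
w7 [191.3 224.9   1. ] [ 162  197   58   56 2022] [[ 0.4788 -0.2531  0.089 ]]
w8 [160.5 259.8   1. ] [ 121  221   99   83 4845] [[ 0.4844 -0.2544  0.085 ]]
w11 [161.6 260.3   1. ] [ 122  224   99   81 4876] [[ 0.4843 -0.2554  0.085 ]]
top [ 12   0  28  35 589] [391.3 221.8]
timer 33.6
roll 32.9
rib 29.7
```

Run:
```python
from h import *
from bub import bub
i,K,P=shot('scene'); d=np.load("scene0.npz")["img"]
for nm,(x0,x1,y0,y1) in {"timer":(168,208,232,268),"roll":(205,245,258,292),"rib":(238,278,286,322),"blank":(150,200,275,300)}.items():
    a,b=i[y0:y1,x0:x1],d[y0:y1,x0:x1]
    sh,r=cv2.phaseCorrelate(cv2.cvtColor(a,6).astype(np.float32),cv2.cvtColor(b,6).astype(np.float32)); print(nm,np.abs(a.astype(int)-b).mean().round(1),np.round(sh,2),round(r,2))
i,K,P=shot('wrist'); bub(i,K,P); print(np.round(ctrl.sense()["force"],1),ctrl.sense()["time_s"])
```

```text
timer 20.4 [0.03 0.17] 0.96
roll 21.3 [0.01 0.06] 0.93
rib 31.3 [0.83 1.29] 0.31
blank 24.1 [-0.02  0.49] 0.99
vial 80 672 95 227 bubble [ 318  145  126   79 8028] c [379.7 184.6] mid 381.0
lines [([243, 100, 32, 124, 1539], [263.9, 159.5]), ([449, 100, 138, 124, 1704], [486.6, 154.5])]
105 [88] [655] 266; 117 [254] [489] 32; 129 [259] [491] 27; 141 [260] [493] 25; 153 [262] [493] 24; 165 [263] [495] 22; 177 [263] [494] 20; 189 [261] [495] 29; 201 [259] [491] 28; 213 [257] [491] 34; 
[-6.4  2.2 25.2] 32.8
```

```bash
python3 -c "
from rig import ctrl
print(ctrl.close_job())"
```

```text
the job is handed in; nothing more can be done
None
```

I handed in the job at about 33 s: shelf out to its stop, knob turned about 1.14 rad clockwise, and the closed fingers still pressing on the level's front end with about 25 N and the foot on the table. The bubble reads within about 0.3 mm of centre, and the timer and sticker roll have not moved. The ribbon spool was never touched, but the last image check on it was unclear (poor match, likely the arm's shadow).

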